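# Carry a tool tote level on a carrying hook

### The job

Take the standing C-shaped carrying hook by its grip block and hook it under the tool tote's handle bar on the long bare stretch, well away from the stop collar; without unhooking, slide it along the bar until it is up against the collar, with the tote still standing on the bench. Then lift the tote by the hook alone, at least 6 cm clear of the bench, with its contents in it and leaving the other things on the bench alone, and finish while still holding it there, steady and level: do not put it down or let go.

Things in the scene. Friction and masses are not known exactly. Their poses are not given: they have to be found in the camera images.
- hook: Loose steel C-shaped hook with a wooden grip block on top, 0.15 kg, standing on its flat lip; 50 x 36 mm (x, y), 104 mm tall. Origin: centre of underside; z up, y along the bar it is to carry. Mouth open to -x. Lip z 0 to 10 mm, x -25 to 25; upturned tip at its -x end, 8 mm thick, top at z 18; spine at the +x side, inner face x = +15; top arm z 50 to 60.
- hook_seat (a point): Middle of the seat (top of the lip, where the bar rests): 10 mm above the hook's origin; axes as the hook. The mouth between tip and top arm is 32 mm high; the throat behind the tip is 32 mm wide (x -17 to +15 mm) and 40 mm high.
- hook_grip (a point): Middle of the dark wooden grip block, 81 mm above the hook's origin: 32 x 32 mm, z 58 to 104 mm above the hook's underside; grip it from above, best with the fingers closing along the hook's y (along the bar).
- tote: Loose open plywood tool tote, 110 x 300 mm (x, y), walls 40 mm high, about 0.7 kg with contents (no higher than 50 mm). Origin: centre of underside, z up. End boards at y = +-144 mm (12 mm thick, 142 mm high) carry a square wooden handle bar, 14 x 14 mm, along y at x = 0, underside z 120, top z 134 mm. The -y end is heavy. The hook may enter from +x or -x, mouth facing the bar.
- tote_mark (a point): Balance mark: on the underside of the handle bar at the tote's x = 0, y = -36, z = 120 mm; axes as the tote. Here belongs the hook's seat: the hook stands on the collar's +y side, about 2 mm from it. The collar is a dark steel plate on the bar, 40 x 40 mm, 8 mm thick, y = -56 to -64 mm. Bare bar: from the collar to the end board at y = +138 mm.
- nail_box: Small yellow card box, 87 x 53 x 42 mm, 0.30 kg, loose in the short compartment at the tote's -y end. Origin: centre of underside.
- elec_tape: Roll of black tape lying flat, 65 mm across, 19 mm high, loose in the tote's long compartment. Origin: centre of underside.
- block_b: Bystander: wooden offcut lying flat, 44 x 85 x 19 mm.
- sanding_block: Bystander: brown sanding block, 62 x 104 x 30 mm, lying flat.
- tape_measure: Bystander: tape measure, 43 x 98 x 66 mm, standing.
Mind the look-alikes: they are no part of the job. Several things have the shape of the elec_tape; the one meant has the colours described above.

How it is judged:
On the way, in this order (a step that is already met when the one before it is completed fails the run):
1. the held hook has the bar in its throat on the bare stretch, 40 mm or more from the balance mark, the tote standing on the bench (contact force between the fingers and hook above 1 N and x of hook_seat in the frame of tote_mark between -0.012 and 0.012 m and z of hook_seat in the frame of tote_mark between -0.028 and 0.003 m and y of hook_seat in the frame of tote_mark above 0.04 m and height (world z) of tote below 0.012 m), for 0.1 s.
2. still hooked, the hook is on its way along the bar, 14 to 36 mm from the mark (x of hook_seat in the frame of tote_mark between -0.012 and 0.012 m and z of hook_seat in the frame of tote_mark between -0.028 and 0.003 m and y of hook_seat in the frame of tote_mark between 0.014 and 0.036 m).
3. still hooked, the hook has reached the collar (within 10 mm of the mark), the tote still on the bench (x of hook_seat in the frame of tote_mark between -0.012 and 0.012 m and z of hook_seat in the frame of tote_mark between -0.028 and 0.003 m and y of hook_seat in the frame of tote_mark between -0.01 and 0.01 m and height (world z) of tote below 0.012 m), for 0.1 s.
At the end, for the whole second after the job is handed in: The gripped hook alone carries the tote (arm and fingers off it), its seat within 18 mm of the mark; tote 55 mm or more up, tilt under 0.09 rad, slower than 0.02 m/s and 0.12 rad/s, clear of the tape measure; box and tape roll in it (height (world z) of tote above 0.055 m and angle between tote's own z axis and vertical below 0.09 rad and linear speed of tote below 0.02 m/s and angular speed of tote below 0.12 rad/s and contact force between hook and tote above 4 N and contact force between the fingers and hook above 2 N and contact force between each of the arm, the fingers and tote below 0.3 N and contact force between tape_measure and tote below 0.1 N and distance between hook_seat and tote_mark below 0.018 m and z of nail_box in the frame of tote between -0.005 and 0.02 m and horizontal distance between each of nail_box, elec_tape and tote below 0.13 m and z of elec_tape in the frame of tote between -0.005 and 0.025 m); the arm keeps its last pose, push and grip.
It fails at once if the tote is tipped more than 0.35 rad (angle between tote's own z axis and vertical above 0.35 rad).
It fails at once if a bystander is shoved more than 40 mm (distance of any of block_b, sanding_block, tape_measure from where it was at the start of the episode above 0.04 m).
It also fails if it takes over 54 s, if anything falls off the work surface, if the arm or the gripper's body presses on something with over 40 N, if the wrist force passes 120 N, or if a joint passes its speed limit or range.

### The arm

A 6-joint arm with a two-finger parallel gripper is mounted at the origin on a cart in front of the work surface, level with it; the furniture and walls round the work are solid. World frame = base frame: x ahead of the robot, y to its left, z up, the work surface at z = 0. Lengths are in m, angles in rad, forces in N, time in s.
With the tool pointing down it reaches from about 0.325 to 0.9 m from the base axis. Payload 3.5 kg.
Tool frame: the origin (TCP) lies at the very end of the fingers, on their centre line; the grasp point (between the pads) lies 19 mm behind it (r.grip_point_offset is the distance from the TCP to the grasp point, in m); z points along the fingers, y is the line along which they close (so a half turn about z gives the same grasp; the last joint's range is limited). The gripper opens to 85 mm and grips with 20 to 120 N. Pads are 22 mm wide; open, the fingers measure 114 mm over their backs; the gripper's body (76 mm by 85 mm) begins 54 mm behind the grasp point. The pads swing forward as they close: fully open they stand 13 mm farther back than shut.
Start: joints at [-1.256, 0.276, -0.026, 1.268, 0, 1.467], TCP at [0.254, -0.571, 0.231] pointing down, gripper open.
Joint ranges: [-3.12, 3.12], [-0.85, 1.88], [-1.08, 1.24], [-1.95, 2.15], [-1.57, 1.53], [-3.14, 3.14]. Speed limits (rad/s): [2.57, 2.57, 3.14, 3.14, 3.14, 3.14].

### API

Orientations are given as a 3x3 rotation matrix whose columns are the frame's x, y, z axes.
In Python, from rig import r, cams, workorder gives the robot as it stands.
- The arm moves only by the shell command python3 -m inch 'ROWS'. ROWS is JSON, a list that holds one entry, the list of rows, each a list of 7 numbers: the shift along the world's x, y, z normalised to -1 to 1, where 1 is 500 mm, then the turn, a rotation vector about the world's x, y, z normalised to -1 to 1, where 1 is 30 degrees, then the opening, from -1 (shut) to 1 (fully open). In form: [[[dx, dy, dz, rx, ry, rz, fingers], ...]]. A call has 1 to 20 rows; each row shifts and turns the commanded pose from where the row before left it; what a row does not reach is not made up. A row lasts 1/12 s, in which the tool goes at most 41.7 mm and 7.16 degrees, less where a joint would pass 70% of its speed; a pose out of reach is approached as far as the arm can. A call with a number of a shift or a turn outside -1 to 1 is refused whole. A call with a gripper value outside its range is refused whole. The fingers move at their own pace and stop on an object; the grip force is fixed at half the most. Time passes only in rows, so rows that do not move let the fingers close. It gives the time, the measured TCP pose, the force, the opening and the grip force at its end, in the units of the state.
- r.get_obs(): the state, without advancing time (a new reading comes with each control period).
- cams.read_camera(name): name is "scene" or "top" or "wrist"; returns (picture, depth): 384x512x3 uint8, red, green, blue; 384x512 float32, m along the optical axis (not along the pixel's ray), 0 where there is no reading.
- cams.camera_info(name): a dict with "vertical_fov" (degrees; the focal length in pixels is half the picture's height over the tangent of half this angle, whatever the lens; pixels are square), "cx", "cy" (the principal point, pixels), "xyz" and "attitude" of the camera in the world; the wrist camera has in their place "hand_eye" (4x4, takes a point from camera to tool coordinates, whose origin is the TCP and whose axes are the flange's). Camera axes: x right, y down, z forward; pixel columns grow to the right and rows downward; lengths in m; the calibration is good to about 2 mm. A picture is of the moment at which its call begins: read the wrist's pose just before it. camera_info takes no time and is no camera call.
- workorder.finish_job(): hands the job in; it is judged then, once.
The state is a dict: "time_s": time; "joint_positions": joint angles; "joint_vel": joint speeds; "effort": joint torques, N m; "eef_pos": TCP position; "eef_rot": TCP orientation; "wrist_force": force on the tool from outside, world axes, zero at the start; "ft_torque": the same for the moment, N m; "grip_width": opening from 0.0 (shut) to 1.0 (fully open); "grip_force": force on a finger pad.
Only numpy, scipy, OpenCV 4.12 (cv2) and the standard library are available. Lean on these libraries where they do the work, as an engineer would, in place of code of your own. Each camera call takes 0.05 s, during which the arm holds its last target. There are 200 camera calls.

## Working session

There is one attempt and no reset: what is moved stays moved. The work goes in short steps, Python scripts to look and compute and a shell command to move; the robot and the scene stay as the last step left them, time stands still between calls to the robot, and variables do not carry over. Pictures are saved under pics/ and viewed, at most 10 in all, crops included, and the job is handed in when it is done.

```bash
mkdir -p pics; cat > h.py <<'E'
import numpy as np, cv2
from rig import r, cams, workorder
def cam(name):
    o=r.get_obs(); p,d=cams.read_camera(name); i=cams.camera_info(name)
    f=p.shape[0]/2/np.tan(np.radians(i["vertical_fov"])/2)
    if name=="wrist":
        T=np.eye(4);T[:3,:3]=o["eef_rot"];T[:3,3]=o["eef_pos"];T=T@np.array(i["hand_eye"])
    else:
        T=np.eye(4);T[:3,:3]=i["attitude"];T[:3,3]=i["xyz"]
    v,u=np.mgrid[:p.shape[0],:p.shape[1]]
    P=np.stack([(u-i["cx"])/f*d,(v-i["cy"])/f*d,d],-1)@T[:3,:3].T+T[:3,3]
    P[d==0]=np.nan
    return p,d,P,T,f,i
E
python3 - <<'E'
from h import *
for n in("scene","top"):
    p,d,P,T,f,i=cam(n); cv2.imwrite(f"pics/{n}1.png",p[...,::-1]); np.savez(f"pics/{n}1.npz",p=p,d=d,P=P)
    print(n,i["vertical_fov"],i["cx"],i["cy"],np.round(T,3).tolist(),f)
E
```

```text
scene 52.93258692250519 258.94830089950085 189.13586632476267 [[0.072, 0.861, -0.503, 0.997], [0.997, -0.055, 0.048, 0.174], [0.014, -0.505, -0.863, 0.977], [0.0, 0.0, 0.0, 1.0]] 385.66042703630603
top 55.33029976190691 255.17929581568401 194.45662636385217 [[-0.011, -0.979, 0.201, 0.319], [-1.0, 0.011, -0.004, 0.235], [0.002, -0.201, -0.98, 0.916], [0.0, 0.0, 0.0, 1.0]] 366.2472071797989
```

View pics/scene1.png

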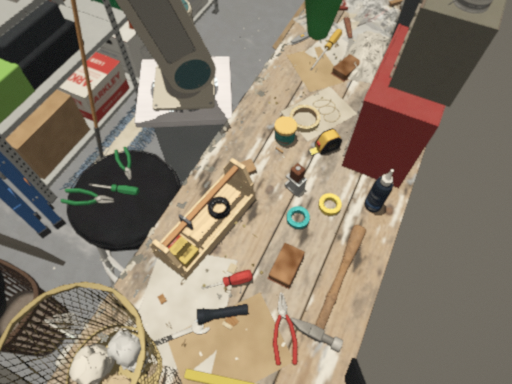

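View pics/top1.png

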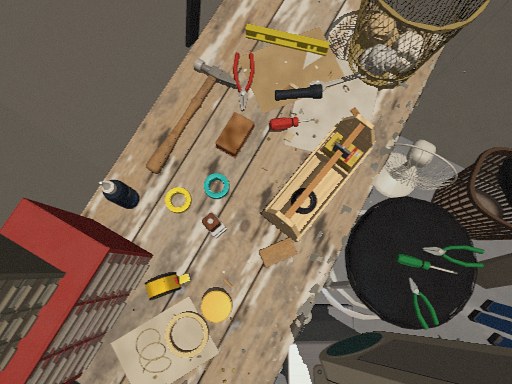

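```bash
python3 - <<'E'
from h import *
for n,boxes in (("top",{"tote":(255,100,385,245),"hook":(192,205,232,242),"tm":(140,268,195,305),"sand":(212,110,258,158),"blk":(256,234,304,270)}),("scene",{"tote":(145,155,262,278),"hook":(283,158,308,196)})):
    P=np.load(f"pics/{n}1.npz")["P"]
    for k,(a,b,c,e) in boxes.items():
        Q=P[b:e,a:c].reshape(-1,3);Q=Q[np.isfinite(Q).all(1)&(abs(Q[:,2])<.3)]
        H=Q[Q[:,2]>.012]
        print(n,k,np.round(np.median(Q[Q[:,2]<.012],0),3),"zmax",np.round(np.percentile(H[:,2],99),3),"bbox",np.round(np.r_[H.min(0)[:2],H.max(0)[:2]],3))
        if k=="tote":
            for lo,hi in((.125,.140),(.138,.16)):
                B=Q[(Q[:,2]>lo)&(Q[:,2]<hi)]
                rc=cv2.minAreaRect(B[:,:2].astype(np.float32));print("  z",lo,len(B),B.mean(0).round(3),np.round(rc[0],3),np.round(rc[1],3),round(rc[2],1),np.round(cv2.boxPoints(rc),3).tolist())
        else:
            zt=np.percentile(H[:,2],98);B=H[H[:,2]>zt-.008]
            rc=cv2.minAreaRect(B[:,:2].astype(np.float32));print("  top",len(B),np.round(zt,3),np.median(B,0).round(3),np.round(rc[0],3),np.round(rc[1],3),round(rc[2],1),np.round(cv2.boxPoints(rc),3).tolist())
for n,(a,b,c,e),s in (("top",(180,190,250,250),9),("scene",(270,145,320,205),9)):
    p=np.load(f"pics/{n}1.npz")["p"][b:e,a:c,::-1]
    cv2.imwrite(f"pics/{n}_hook.png",cv2.resize(p,None,fx=s,fy=s,interpolation=cv2.INTER_CUBIC))
a=cv2.resize(cv2.imread("pics/top_hook.png"),(400,400*60//70));b=cv2.resize(cv2.imread("pics/scene_hook.png"),(342,410))
c=np.zeros((410,742,3),np.uint8);c[:342,:400]=a;c[:,400:]=b;cv2.imwrite("pics/hooks.png",c)
E
```

```text
top tote [0.559 0.075 0.001] zmax 0.146 bbox [ 0.38  -0.06   0.76   0.213]
  z 0.125 911 [0.535 0.076 0.134] [0.533 0.077] [0.057 0.301] 49.6 [[0.4000000059604645, 0.15199999511241913], [0.6290000081062317, -0.041999999433755875], [0.6660000085830688, 0.0010000000474974513], [0.43700000643730164, 0.19599999487400055]]
  z 0.138 311 [0.541 0.071 0.143] [0.535 0.077] [0.046 0.3  ] 49.7 [[0.4059999883174896, 0.15600000321865082], [0.6340000033378601, -0.03799999877810478], [0.6639999747276306, -0.003000000026077032], [0.4359999895095825, 0.19099999964237213]]
top hook [ 0.439  0.349 -0.   ] zmax 0.108 bbox [0.398 0.303 0.457 0.36 ]
  top 198 0.107 [0.427 0.331 0.104] [0.427 0.332] [0.032 0.032] 40.0 [[0.4050000011920929, 0.33399999141693115], [0.42500001192092896, 0.3100000023841858], [0.44999998807907104, 0.33000001311302185], [0.42899999022483826, 0.35499998927116394]]
top tm [0.276 0.43  0.   ] zmax 0.067 bbox [0.255 0.393 0.327 0.509]
  top 362 0.066 [0.286 0.453 0.063] [0.3   0.462] [0.078 0.047] 24.8 [[0.2540000081062317, 0.46700000762939453], [0.27399998903274536, 0.4239999949932
[... 885 characters left out ...]
3897705], [0.6349999904632568, -0.0430000014603138], [0.6710000038146973, -0.0010000000474974513], [0.4410000145435333, 0.1940000057220459]]
  z 0.138 228 [0.562 0.055 0.142] [0.538 0.076] [0.047 0.3  ] 49.9 [[0.40799999237060547, 0.1550000011920929], [0.6370000243186951, -0.03799999877810478], [0.6679999828338623, -0.0020000000949949026], [0.43799999356269836, 0.19099999964237213]]
scene hook [ 0.375  0.329 -0.001] zmax 0.107 bbox [0.411 0.302 0.46  0.36 ]
  top 114 0.107 [0.432 0.33  0.103] [0.43  0.331] [0.03  0.033] 38.4 [[0.4090000092983246, 0.33500000834465027], [0.42899999022483826, 0.3089999854564667], [0.4519999921321869, 0.328000009059906], [0.4320000112056732, 0.3540000021457672]]
```

View pics/hooks.png

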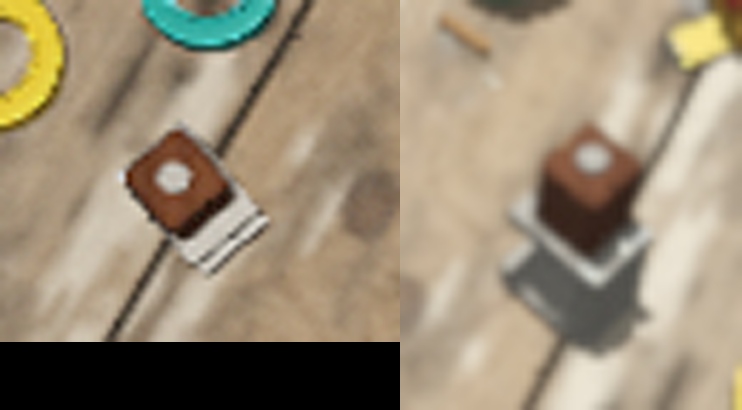

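Tape-like rings in the top view: teal (217,185), yellow (178,199), black (302,200). Only the black one, inside the tote, fits elec_tape. I don't need to touch any of them. The hook is at top (212,224) / scene (296,175). Its lip and tip show toward world 220°, so the mouth seems to face the tote. I'll check this with depth.

```bash
python3 - <<'E'
from h import *
o=r.get_obs();print(np.round(o["eef_rot"],3).tolist(),np.round(o["eef_pos"],4),r.grip_point_offset,o["time_s"])
a=np.radians(39.5);c=np.array([.4285,.331]);ex=np.array([np.cos(a),np.sin(a)]);ey=np.array([-np.sin(a),np.cos(a)])
for n,(x0,y0,x1,y1) in(("top",(192,205,235,245)),("scene",(280,155,312,200))):
    Q=np.load(f"pics/{n}1.npz")["P"][y0:y1,x0:x1].reshape(-1,3);Q=Q[np.isfinite(Q).all(1)]
    X=(Q[:,:2]-c)@ex;Y=(Q[:,:2]-c)@ey
    for lo,hi in((.005,.013),(.013,.022),(.022,.048),(.048,.056),(.056,.064),(.07,.1),(.1,.11)):
        m=(Q[:,2]>lo)&(Q[:,2]<hi)&(abs(X)<.04)&(abs(Y)<.03)
        if m.sum():print(n,lo,hi,m.sum(),"X",np.percentile(X[m],[5,50,95]).round(3),"Y",np.percentile(Y[m],[5,50,95]).round(3))
# tote collar & nail box
a=np.radians(49.65);c=np.array([.536,.0765]);ex=np.array([np.cos(a),np.sin(a)]);ey=np.array([-np.sin(a),np.cos(a)])
for n in("top","scene"):
    z=np.load(f"pics/{n}1.npz");Q=z["P"].reshape(-1,3);C=z["p"].reshape(-1,3).astype(int)
    X=(Q[:,:2]-c)@ex;Y=(Q[:,:2]-c)@ey
    m=(abs(Y)<.13)&(abs(X)<.03)&(Q[:,2]>.128)&(Q[:,2]<.137);k=m&(abs(X)<.012);print(n,"bar X",np.percentile(X[k],[2,50,98]).round(4),"slope",np.polyfit(Y[k],X[k],1).round(4),"z",np.median(Q[k,2]).round(4))
    m=(Q[:,2]>.138)&(Q[:,2]<.155)&(abs(X)<.03);
    e=m&(abs(Y)<.1);print(" collar",e.sum(),"Y",np.percentile(Y[e],[3,50,97]).round(4),"X",np.percentile(X[e],[3,97]).round(3))
    for s in(1,-1):
        e=m&(s*Y>.12)&(s*Y<.17);print(" end",s,np.percentile(Y[e],[3,97]).round(4))
E
```

```text
[[0.914, 0.406, -0.001], [0.406, -0.914, 0.002], [0.0, -0.002, -1.0]] [ 0.2534 -0.5706  0.2303] 0.0187 0.1
top 0.005 0.013 6 X [-0.025 -0.025 -0.024] Y [-0.01  -0.002  0.018]
top 0.013 0.022 31 X [-0.025 -0.023 -0.021] Y [-0.014  0.002  0.017]
top 0.048 0.056 4 X [-0.025 -0.025 -0.025] Y [-0.014 -0.003  0.009]
top 0.056 0.064 96 X [-0.025 -0.018  0.024] Y [-0.016  0.001  0.019]
top 0.07 0.1 33 X [-0.016 -0.016  0.004] Y [-0.013  0.003  0.017]
top 0.1 0.11 193 X [-0.015 -0.     0.013] Y [-0.012  0.002  0.016]
scene 0.005 0.013 77 X [-0.016 -0.001  0.025] Y [-0.019 -0.011  0.003]
scene 0.013 0.022 32 X [-0.023 -0.016  0.026] Y [-0.018 -0.011  0.009]
scene 0.022 0.048 44 X [0.019 0.025 0.026] Y [-0.019 -0.006  0.015]
scene 0.048 0.056 27 X [-0.022  0.019  0.026] Y [-0.019 -0.017  0.007]
scene 0.056 0.064 80 X [-0.02   0.017  0.025] Y [-0.019 -0.01   0.016]
scene 0.07 0.1 91 X [-0.011  0.012  0.017] Y [-0.017 -0.015  0.01 ]
scene 0.1 0.11 106 X [-0.012  0.002  0.015] Y [-0.015 -0.002  0.012]
top bar X [-0.0076 -0.0009  0.006 ] slope [ 0.0006 -0.0009] z 0.134
 collar 81 Y [-0.062  -0.0573 -0.0546] X [-0.019  0.017]
 end 1 [0.1391 0.1503]
 end -1 [-0.1481 -0.1372]
scene bar X [-0.0074  0.0005  0.007 ] slope [0.0005 0.0004] z 0.1331
 collar 61 Y [-0.0651 -0.0625 -0.0578] X [-0.018  0.019]
 end 1 [0.1358 0.1478]
 end -1 [-0.1509 -0.1398]
```

Confirmed: the spine faces +40° (X≈+25 mm at z 22–48 mm) and the tip faces 220°, toward the tote. The sizes and heights match what was given. Next I'll move above the hook, turning the tool the way that keeps joint 6 in range.

```bash
python3 -m inch '[[[0.022,0.052,0.004,0,0,0.22,1],[0.022,0.052,0.004,0,0,0.22,1],[0.022,0.052,0.004,0,0,0.22,1],[0.022,0.052,0.004,0,0,0.22,1],[0.022,0.052,0.004,0,0,0.22,1],[0.022,0.052,0.004,0,0,0.22,1],[0.022,0.052,0.004,0,0,0.22,1],[0.022,0.052,0.004,0,0,0.22,1],[0.022,0.052,0.004,0,0,0.22,1],[0.022,0.052,0.004,0,0,0.22,1],[0.022,0.052,0.004,0,0,0.22,1],[0.022,0.052,0.004,0,0,0.22,1],[0.022,0.052,0.004,0,0,0.22,1],[0.022,0.052,0.004,0,0,0.22,1],[0.022,0.052,0.004,0,0,0.22,1],[0.022,0.052,0.004,0,0,0.22,1],[0.022,0.052,0.004,0,0,0.22,1],[0.022,0.052,0.004,0,0,0.22,1]]]'
cat > s.py <<'E'
from h import *
o=r.get_obs();R=np.array(o["eef_rot"]);print(round(o["time_s"],2),"tcp",np.round(o["eef_pos"],4),"yaw x",np.degrees(np.arctan2(R[1,0],R[0,0])).round(2),"z",R[:,2].round(4),"F",np.round(o["wrist_force"],1),"gw",o["grip_width"],o["grip_force"],"q",np.round(o["joint_positions"],2))
E
python3 s.py
```

```text
time_s: 1.6
eef_pos: [0.4515, -0.1017, 0.267]
eef_rot: [[-0.799, 0.601, -0.001], [0.601, 0.799, 0.0], [0.001, -0.0, -1.0]]
wrist_force: [-0.6, -1.0, 0.3]
grip_width: 0.999
grip_force: 0.0
1.6 tcp [ 0.4515 -0.1017  0.267 ] yaw x 143.06 z [-7.e-04  2.e-04 -1.e+00] F [-0.6 -1.   0.3] gw 0.9990656550705599 0.0 q [-0.36 -0.03 -0.3   1.3  -0.    0.28]
```

```bash
python3 -m inch '[[[-0.004,0.072,-0.003,0,0,0.212,1],[-0.004,0.072,-0.003,0,0,0.212,1],[-0.004,0.072,-0.003,0,0,0.212,1],[-0.004,0.072,-0.003,0,0,0.212,1],[-0.004,0.072,-0.003,0,0,0.212,1],[-0.004,0.072,-0.003,0,0,0.212,1],[-0.004,0.072,-0.003,0,0,0.212,1],[-0.004,0.072,-0.003,0,0,0.212,1],[-0.004,0.072,-0.003,0,0,0.212,1],[-0.004,0.072,-0.003,0,0,0.212,1],[-0.004,0.072,-0.003,0,0,0.212,1],[-0.004,0.072,-0.003,0,0,0.212,1],[0,0,0,0,0,0,1],[0,0,0,0,0,0,1]]]' >/dev/null
python3 s.py; python3 - <<'E'
from h import *
p,d,P,T,f,i=cam("wrist");cv2.imwrite("pics/w1.png",p[...,::-1]);np.savez("pics/w1.npz",p=p,P=P)
D=np.linalg.norm(P[...,:2]-[.4285,.331],axis=-1)
m=(P[...,2]>.098)&(P[...,2]<.112)&(D<.035);Q=P[m]
rc=cv2.minAreaRect(Q[:,:2].astype(np.float32));print(len(Q),Q.mean(0).round(4),np.round(rc[0],4),np.round(rc[1],4),rc[2])
m=(P[...,2]>.055)&(P[...,2]<.065)&(D<.05);print(m.sum())
Q=P[(P[...,2]>.055)&(P[...,2]<.115)&(D<.05)]
rc=cv2.minAreaRect(Q[:,:2].astype(np.float32));print("all",len(Q),np.round(rc[0],4),np.round(rc[1],4),rc[2])
E
```

```text
2.77 tcp [0.4268 0.33   0.2484] yaw x -140.79 z [-0.0013 -0.0011 -1.    ] F [-0.4 -0.5  0.5] gw 1.0012523521454557 0.0 q [ 0.54  0.12 -0.19  1.27 -0.   -0.15]
1201 [0.4267 0.3323 0.1033] [0.4275 0.3326] [0.0315 0.0316] 39.848121643066406
405
all 1803 [0.424  0.3299] [0.0405 0.0358] 40.08884811401367
```

View pics/w1.png

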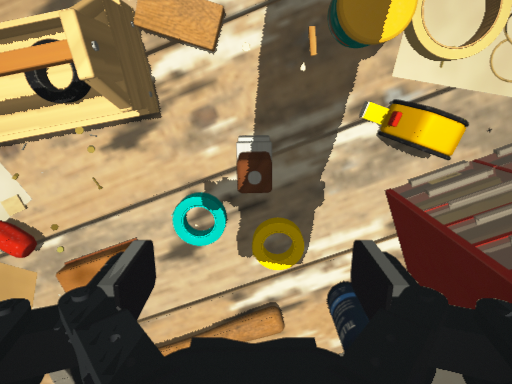

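The wrist view shows the grip block at (255,172), its lip pointing to the image top, and the fingers left and right along the hook's y. The block measures 31.5 mm square with its top at 103 mm, as specified. Next: go down and close.

```bash
python3 -m inch '[[[0.002,0.004,-0.05,0,0,0.023,1],[0,0,-0.05,0,0,0,1],[0,0,-0.05,0,0,0,1],[0,0,-0.05,0,0,0,1],[0,0,-0.05,0,0,0,1],[0,0,-0.05,0,0,0,1],[0,0,-0.032,0,0,0,1],[0,0,-0.032,0,0,0,1],[0,0,0,0,0,0,1],[0,0,0,0,0,0,-1],[0,0,0,0,0,0,-1],[0,0,0,0,0,0,-1],[0,0,0,0,0,0,-1],[0,0,0,0,0,0,-1],[0,0,0,0,0,0,-1],[0,0,0,0,0,0,-1],[0,0,0,0,0,0,-1]]]'; python3 s.py
```

```text
time_s: 4.23
eef_pos: [0.4294, 0.3317, 0.0688]
eef_rot: [[-0.769, -0.64, 0.002], [-0.64, 0.769, 0.002], [-0.003, 0.0, -1.0]]
wrist_force: [-1.3, 1.0, 5.9]
grip_width: 0.367
grip_force: 59.5
4.23 tcp [0.4294 0.3317 0.0688] yaw x -140.24 z [ 0.0019  0.0017 -1.    ] F [-1.3  1.   5.9] gw 0.36687969018131544 59.51324701309204 q [ 0.54  0.27 -0.41  0.89  0.   -0.16]
```

```bash
python3 -m inch '[[[0,0,0.03,0,0,0,-1],[0,0,0.052,0,0,0,-1],[0,0,0.052,0,0,0,-1],[0,0,0.052,0,0,0,-1],[0.032,-0.039,0,0,0,0.041,-1],[0.032,-0.039,0,0,0,0.041,-1],[0.032,-0.039,0,0,0,0.041,-1],[0.032,-0.039,0,0,0,0.041,-1],[0.032,-0.039,0,0,0,0.041,-1],[0.032,-0.039,0,0,0,0.041,-1],[0.032,-0.039,0,0,0,0.041,-1],[0.032,-0.039,0,0,0,0.041,-1],[0,0,0,0,0,0,-1],[0,0,0,0,0,0,-1]]]' >/dev/null; python3 s.py
python3 - <<'E'
from h import *
o=r.get_obs();t=o["eef_pos"]
for n in("scene","top"):
    p,d,P,T,f,i=cam(n);np.savez(f"pics/{n}2.npz",p=p,P=P)
    a=np.radians(49.65);ex=np.array([np.cos(a),np.sin(a)]);ey=np.array([-np.sin(a),np.cos(a)])
    X=(P[...,:2]-t[:2])@ex;Y=(P[...,:2]-t[:2])@ey;Z=P[...,2]-t[2]
    for lo,hi in((-.075,-.055),(-.055,-.012),(-.012,-.004)):
        m=(Z>lo)&(Z<hi)&(abs(X)<.04)&(abs(Y)<.03)
        if m.sum()>3:print(n,lo,hi,m.sum(),"X",np.percentile(X[m],[5,50,95]).round(4),"Y",np.percentile(Y[m],[5,50,95]).round(4),"Z",np.percentile(Z[m],[3,97]).round(4))
    v=np.mgrid[:384,:512];c=p[...,::-1]
    m=(np.linalg.norm(P[...,:2]-t[:2],axis=-1)<.06);yy,xx=np.nonzero(m);print(xx.min(),xx.max(),yy.min(),yy.max())
    cv2.imwrite(f"pics/{n}2.png",c)
E
```

```text
5.4 tcp [0.5569 0.1737 0.1598] yaw x -130.55 z [-9.e-04 -3.e-04 -1.e+00] F [-0.  -0.4 -1.5] gw 0.3636692385432945 59.76822853088379 q [ 0.19  0.25 -0.22  1.11 -0.   -0.67]
scene -0.075 -0.055 98 X [-0.0182 -0.0009  0.0241] Y [-0.0185 -0.0131  0.009 ] Z [-0.0666 -0.0561]
scene -0.055 -0.012 117 X [-0.0217  0.0237  0.0247] Y [-0.0187 -0.0088  0.016 ] Z [-0.0541 -0.0126]
scene -0.012 -0.004 70 X [0.0097 0.0186 0.0242] Y [-0.0182 -0.0035  0.0132] Z [-0.0115 -0.005 ]
197 267 15 251
top -0.075 -0.055 56 X [-0.0259 -0.0112 -0.0012] Y [-0.0019  0.0152  0.0209] Z [-0.066  -0.0563]
top -0.055 -0.012 47 X [-0.0258 -0.0236 -0.0185] Y [-0.012   0.0093  0.0205] Z [-0.0536 -0.0133]
top -0.012 -0.004 81 X [-0.0253 -0.0205 -0.0133] Y [-0.0136  0.0049  0.0195] Z [-0.0113 -0.0058]
255 369 0 198
```

The hook hangs squarely in the hand, with its lip 68 mm under the TCP and X centred. Next I'll enter over the bar along the tote's -x.

```bash
python3 -m inch '[[[-0.019,-0.022,0.003,0,0,0.006,-1],[-0.019,-0.022,0,0,0,0,-1],[-0.019,-0.022,0,0,0,0,-1],[-0.019,-0.022,0,0,0,0,-1],[-0.019,-0.022,0,0,0,0,-1],[-0.018,-0.022,0,0,0,0,-1],[0,0,0,0,0,0,-1],[0,0,0,0,0,0,-1],[0,0,0,0,0,0,-1]]]' >/dev/null; python3 s.py
cat > m.py <<'E'
from h import *
import sys
t=np.array(r.get_obs()["eef_pos"]);c0=np.array([.536,.0765]);a0=np.radians(49.65)
ex=np.array([np.cos(a0),np.sin(a0)]);ey=np.array([-np.sin(a0),np.cos(a0)])
print("tcp in tote",((t[:2]-c0)@ex).round(4),((t[:2]-c0)@ey).round(4))
for n in("scene","top"):
    p,d,P,T,f,i=cam(n);cv2.imwrite(f"pics/{n}{sys.argv[1]}.png",cv2.resize(p[100:290,130:270,::-1] if n=="scene" else p[90:250,250:390,::-1],None,fx=3,fy=3))
    dz=float(sys.argv[2]) if len(sys.argv)>2 else 0
    X=(P[...,:2]-c0)@ex;Y=(P[...,:2]-c0)@ey;Z=P[...,2]-dz
    k=(Z>.128)&(Z<.137)&(abs(X)<.012)&(abs(Y)<.13)&((Y<-.07)|(Y>.11))
    print(n,"bar X",np.percentile(X[k],[2,50,98]).round(4),"z",np.percentile(P[k][:,2],[10,50,90]).round(4))
    for s in(1,-1):
        e=(Z>.138)&(Z<.155)&(abs(X)<.03)&(s*Y>.12)&(s*Y<.17)
        if e.sum():print("  end",s,np.percentile(Y[e],[3,97]).round(4),"z",np.median(P[e][:,2]).round(4))
E
python3 m.py 3
```

```text
6.25 tcp [0.5004 0.109  0.1621] yaw x -130.23 z [ 1.1e-03  4.0e-04 -1.0e+00] F [ 0.7  0.6 -1.8] gw 0.3657621197645448 59.82119858264923 q [ 0.09  0.13 -0.37  1.08  0.   -0.78]
tcp in tote 0.0017 0.0481
scene bar X [-0.0075  0.0005  0.0068] z [0.1305 0.1333 0.1349]
  end 1 [0.1365 0.1476] z 0.1411
  end -1 [-0.1509 -0.1397] z 0.1413
top bar X [-0.0074 -0.0005  0.0059] z [0.1321 0.1338 0.1355]
  end 1 [0.1387 0.1504] z 0.1418
```

View pics/scene3.png

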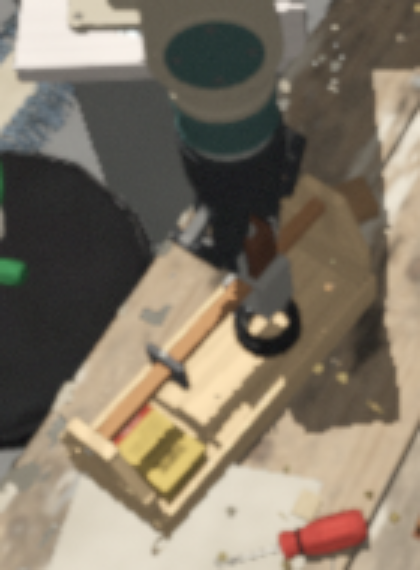

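The hook spine (265,280) is around the bar on the bare stretch, the collar is at (165,365), and the tote is undisturbed. Next I'll slide 82 mm toward the collar.

```bash
python3 -m inch '[[[0.0125,-0.0106,0,0,0,0,-1],[0.0125,-0.0106,0,0,0,0,-1],[0.0125,-0.0106,0,0,0,0,-1],[0.0125,-0.0106,0,0,0,0,-1],[0.0125,-0.0106,0,0,0,0,-1],[0.0125,-0.0106,0,0,0,0,-1],[0.0125,-0.0106,0,0,0,0,-1],[0.0125,-0.0106,0,0,0,0,-1],[0.0125,-0.0106,0,0,0,0,-1],[0.0125,-0.0106,0,0,0,0,-1],[0,0,0,0,0,0,-1],[0,0,0,0,0,0,-1],[0,0,0,0,0,0,-1]]]' >/dev/null; python3 s.py;python3 m.py 4
```

```text
7.43 tcp [0.5622 0.0558 0.1617] yaw x -130.23 z [-7.e-04  3.e-04 -1.e+00] F [-0.4 -1.1 -1.4] gw 0.3652097267153195 59.90229606628418 q [-0.02  0.22 -0.25  1.1   0.   -0.88]
tcp in tote 0.0013 -0.0334
scene bar X [-0.0072  0.0008  0.007 ] z [0.1305 0.1332 0.1348]
  end 1 [0.1361 0.1476] z 0.1411
  end -1 [-0.151  -0.1394] z 0.1414
top bar X [-0.0075 -0.001   0.0061] z [0.1323 0.1339 0.1358]
  end 1 [0.1389 0.1502] z 0.1418
```

View pics/scene4.png

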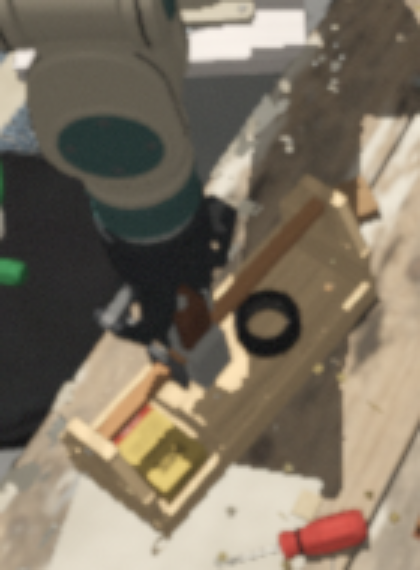

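```bash
python3 -m inch '[[[0.003,-0.0026,0,0,0,0,-1],[0,0,0,0,0,0,-1],[0,0,0.008,0,0,0,-1],[0,0,0.008,0,0,0,-1],[0,0,0.008,0,0,0,-1],[0,0,0.006,0,0,0,-1],[0,0,0.006,0,0,0,-1],[0,0,0.006,0,0,0,-1],[0,0,0.006,0,0,0,-1],[0,0,0.006,0,0,0,-1],[0,0,0.006,0,0,0,-1],[0,0,0.006,0,0,0,-1],[0,0,0,0,0,0,-1],[0,0,0,0,0,0,-1]]]' >/dev/null; python3 s.py;python3 m.py 5 0.015
```

```text
8.7 tcp [0.5643 0.0545 0.195 ] yaw x -130.23 z [ 6.e-04  2.e-04 -1.e+00] F [ 0.5  0.9 -7.7] gw 0.36558499050672844 60.94765663146973 q [-0.02  0.2  -0.21  1.17  0.   -0.89]
tcp in tote 0.0016 -0.0358
scene bar X [-0.007   0.0008  0.0068] z [0.1462 0.1487 0.151 ]
  end 1 [0.1318 0.1471] z 0.1598
  end -1 [-0.151  -0.1395] z 0.1558
top bar X [-0.0083 -0.0005  0.0053] z [0.1504 0.1512 0.1519]
  end 1 [0.1246 0.1505] z 0.1605
```

View pics/scene5.png

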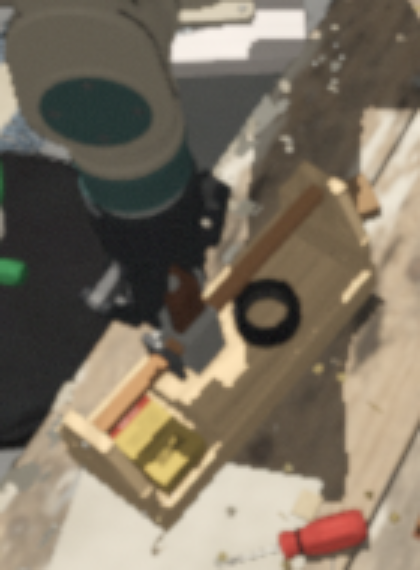

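```bash
python3 -m inch '[[[0,0,0.006,0,0,0,-1],[0,0,0.011,0,0,0,-1],[0,0,0.012,0,0,0,-1],[0,0,0.012,0,0,0,-1],[0,0,0.012,0,0,0,-1],[0,0,0.012,0,0,0,-1],[0,0,0.012,0,0,0,-1],[0,0,0.012,0,0,0,-1],[0,0,0.012,0,0,0,-1],[0,0,0.012,0,0,0,-1],[0,0,0.01,0,0,0,-1],[0,0,0.006,0,0,0,-1],[0,0,0.003,0,0,0,-1],[0,0,0,0,0,0,-1],[0,0,0,0,0,0,-1],[0,0,0,0,0,0,-1],[0,0,0,0,0,0,-1],[0,0,0,0,0,0,-1],[0,0,0,0,0,0,-1],[0,0,0,0,0,0,-1]]]' >/dev/null; python3 s.py;python3 m.py 6 0.082
```

```text
10.47 tcp [0.564  0.0545 0.2607] yaw x -130.23 z [-2.e-04  0.e+00 -1.e+00] F [-0.1 -0.6 -8.7] gw 0.36607442255811773 61.01463317871094 q [-0.02  0.16 -0.11  1.3   0.   -0.89]
tcp in tote 0.0013 -0.0356
scene bar X [-0.0072  0.0005  0.0066] z [0.2121 0.2144 0.2175]
  end 1 [0.1361 0.1471] z 0.2255
  end -1 [-0.15   -0.1395] z 0.2219
top bar X [-0.008  -0.0019  0.0052] z [0.2162 0.2179 0.2187]
  end 1 [0.1365 0.1507] z 0.2264
```

View pics/scene6.png

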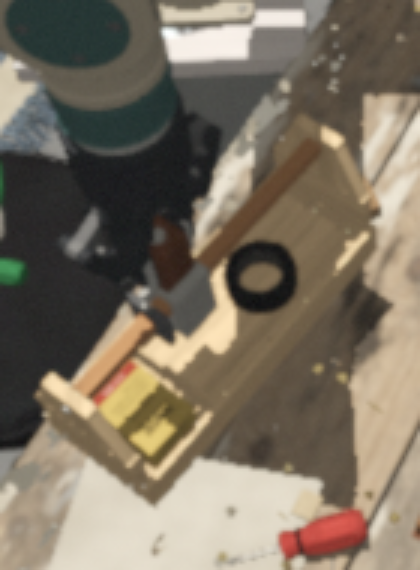

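The tote hangs about 82 mm up with about 0.013 rad of tilt. The box and the tape roll are inside, the hook is at the collar, and it's steady. I'm handing the job in.

```bash
python3 -c "
from rig import workorder
print(workorder.finish_job())"
```

```text
the job is handed in; nothing more can be done
None
```

I hooked the tote on the bare bar, slid the hook to the collar, lifted the tote about 8 cm with its contents in it, and handed the job in with the arm still holding it steady and level; no verdict came back.

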